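# Release the green-capped control vial from the gravity feeder

## Robot

A 6-joint arm with a two-finger parallel gripper is mounted at the origin on the work surface. World frame = base frame: x ahead of the robot, y to its left, z up, the work surface at z = 0. Lengths are in m, angles in rad, forces in N, time in s.
With the tool pointing down it reaches from about 0.325 to 0.775 m from the base axis. Payload 9.3 kg.
Tool frame: the origin (TCP) lies on the mounting face of the last link; the fingertips stand 173 mm ahead of it and the grasp point (between the pads) lies 155 mm ahead of it; y points along the fingers, x is the direction in which the jaws open and shut, and the axes are right-handed (so a half turn about y gives the same grasp; the last joint's range is limited). The gripper opens to 85 mm and grips with 20 to 120 N. Pads are 22 mm wide; open, the fingers measure 114 mm over their backs; the gripper's body (76 mm by 85 mm) begins 54 mm behind the grasp point. The pads swing forward as they close: fully open they stand 13 mm farther back than shut.
Start: joints at [-1.338, 0.259, 0.021, 1.334, 0, 1.418], TCP at [0.207, -0.51, 0.405] pointing down, gripper open.
Joint ranges: [-3.04, 3.04], [-0.91, 1.82], [-1.04, 1.36], [-1.92, 1.95], [-1.52, 1.45], [-3.14, 3.14]. Speed limits (rad/s): [2.22, 2.22, 2.79, 3.14, 3.14, 3.14].

## Interface

Orientations are given as a unit quaternion [w, x, y, z].
In Python, from bench import arm gives the robot as it stands. Calls block until the motion is done:
- arm.movep(position, orientation): joint-space move of the TCP to a pose.
- arm.movel(position, attitude=None, v=0.15): straight line of the TCP; attitude=None keeps the orientation; v is the mean speed in m/s.
- arm.goto_joints(angles): joint-space move.
- arm.open_gripper() and arm.close_gripper(grasp_force=None): open the fingers fully, or close them until they stop; grasp_force is the grip in N (None keeps the last).
- arm.sleep(seconds).
- arm.ik(position, orientation): joint angles nearest the present ones, or None.
- arm.get_state(): the state.
- arm.snapshot(name): name is "scene" or "top" or "wrist"; returns a dict with "color" (480x640x3 uint8, red, green, blue), "K" (3x3 intrinsics, pixels), "extrinsics" (4x4, takes a point from world to camera coordinates); the wrist camera has in their place "T_tool_cam" (4x4, takes a point from camera to tool coordinates, whose origin is the TCP and whose axes are the tool frame's). Camera axes: x right, y up, looking along -z (the intrinsics and any distortion apply to the point x, -y, -z); pixel columns grow to the right and rows downward; lengths in m; the calibration is good to about 2 mm. A picture is of the moment at which its call begins: read the wrist's pose just before it. There is no depth.
A pose or a line that the arm cannot do raises arm.Unreachable and nothing moves.
- arm.hand_in(): hands the job in, once; it reports no verdict.
Trained networks look in a picture, given as the dict that the camera call returned (one of the last four; its "shot" number tells which), for a name from the list of things; names that differ only in an ending like _2 or _b are one class to them, and where a whole thing is asked for, a point or a joint stands for the part that bears it (a point fixed in the world has none). Each returns a list of dicts, best first, with "confidence" (0 to 1); they miss things now and then, are a little off and sometimes report something else, mostly with a low value. They report only what shows in the picture. A call takes as long as a camera call. They do not tell look-alikes from the thing itself.
- arm.spot_in(picture, label): "bbox" ([left, top, width, height] as shares, 0 to 1, of the picture: columns of its width, rows of its height, round what is visible of it).
- arm.spot_point(picture, label): "point" ([row, column] as shares, 0 to 1, of the picture: columns of its width, rows of its height: a listed point, or the origin of a listed thing).
The state is a dict: "t": time; "joint_pos": joint angles; "joint_vel": joint speeds; "effort": joint torques, N m; "tool_pos": TCP position; "orientation": TCP orientation; "wrist_force": force on the tool from outside, world axes, zero at the start; "moment": the same for the moment, N m; "gripper_width": finger opening in m.
Only numpy, scipy, OpenCV 4.12 (cv2) and the standard library are available. Lean on these libraries where they do the work, as an engineer would, in place of code of your own. Each camera call takes 0.05 s, during which the arm holds its last target. There are 200 camera calls.

## Task

Press down the red paddle of the lane in which the green-capped vial waits, so that the far end of the lever lifts the gate, and keep it down until that vial has rolled all the way to the end stop of its lane; then let the paddle come back up so that the gate is closed again. Touch neither vial, leave the blue-capped vial and its gate as they are, and do not disturb the jar, the bottle and the cup standing around the feeder.

Things in the scene. Friction and masses are not known exactly. Their poses are not given: they have to be found in the camera images.
- feeder: white two-lane vial feeder fixed to the bench, base 255 x 282 x 12 mm. Origin: on the work surface, midway between the lanes, below the levers' pivots. x points from the paddles to the lanes, y to the left lane, z up. A casing 24 mm wide, 72 mm high separates the lanes; pivot cheeks reach 95 mm. Lanes (x 72 to 128 mm) slope down outwards; gate blades at y = +-55 mm, end stops at y = +-135 mm.
- left_home (a point): where the centre of a vial lies when it is fully home against the end stop of the left lane (feeder x = 100, y = +124 mm, 31 mm above the surface). A vial rolls there by itself in under a second once the left gate is up.
- right_home (a point): where the centre of a vial lies when it is fully home against the end stop of the right lane (feeder x = 100, y = -124 mm, 31 mm above the surface). A vial rolls there by itself in under a second once the right gate is up.
- left_paddle (a point): red press paddle of the left lane, flat, 44 x 40 x 8 mm. This point: centre of its top face, at feeder x = -85, y = +55 mm, 95 mm above the surface at rest, 25 mm lower when pressed to its stop. Axes parallel to the feeder's at rest; it tips with the lever. Free from above.
- right_paddle (a point): red press paddle of the right lane, flat, 44 x 40 x 8 mm. This point: centre of its top face, at feeder x = -85, y = -55 mm, 95 mm above the surface at rest, 25 mm lower when pressed to its stop. Axes parallel to the feeder's at rest; it tips with the lever. Free from above.
- left_gate (a joint): rocking lever of the left lane (rad), pivoted 85 mm above the surface at feeder x = 0, y = +55 mm. 0: gate down, lane blocked. Grows as the red paddle is pressed; hard stop at 0.30. The vial can pass from about 0.18. A spring returns it to 0 when let go; pressing at the paddle's centre takes about 2.5 N at first, 5 N at the stop.
- right_gate (a joint): rocking lever of the right lane (rad), pivoted 85 mm above the surface at feeder x = 0, y = -55 mm. 0: gate down, lane blocked. Grows as the red paddle is pressed; hard stop at 0.30. The vial can pass from about 0.18. A spring returns it to 0 when let go; pressing at the paddle's centre takes about 2.5 N at first, 5 N at the stop.
- green_vial: green-capped amber vial, a cylinder 22 mm in diameter, 50 mm long, lying along feeder x, about 30 g; the half towards feeder +x is the green cap. Origin: its centre. It waits in the left or the right lane (varies) against the inner side of the gate, at feeder x about 100, y about +41 (left) or -41 mm (right), 48 mm above the surface. This is the one to release.
- blue_vial: blue-capped amber vial, a cylinder 22 mm in diameter, 50 mm long, lying along feeder x, about 30 g; the half towards feeder +x is the blue cap. Origin: its centre. It waits in the left or the right lane (varies) against the inner side of the gate, at feeder x about 100, y about +41 (left) or -41 mm (right), 48 mm above the surface. It must stay where it is.
- spare_jar: small amber jar with a white cap, 32 mm in diameter, 52 mm high, standing upright in front of the feeder, between it and the robot. Origin: centre of its underside. Bystander.
- reagent_bottle: white reagent bottle with a red label, 60 mm in diameter, 120 mm high, standing upright to the left of the feeder. Origin: centre of its underside. Bystander.
- sample_cup: yellow open cup, rim 60 mm in diameter, 60 mm high, standing to the right of the feeder. Origin: centre of its underside. Bystander.
There are look-alikes about, which are no part of the job. Of the things that look like the green_vial, the larger one is meant.

How it is judged:
On the way, in this order (a step that is already met when the one before it is completed fails the run):
1. the paddle of the green-capped vial's lane is pressed down by the fingers (lever past 0.12 rad) (((y of green_vial in the frame of feeder above 0 m and value of joint left_gate above 0.12 rad and contact force between the fingers and left_gate above 0.5 N and x of the grasp point in the frame of feeder below -0.03 m) or (y of green_vial in the frame of feeder below 0 m and value of joint right_gate above 0.12 rad and contact force between the fingers and right_gate above 0.5 N and x of the grasp point in the frame of feeder below -0.03 m))), for 0.05 s.
2. the green-capped vial has reached the end stop of its lane while that gate is still held up (lever past 0.12 rad) (((y of green_vial in the frame of feeder above 0.112 m and value of joint left_gate above 0.12 rad) or (y of green_vial in the frame of feeder below -0.112 m and value of joint right_gate above 0.12 rad))), for 0.1 s.
At the end, for the whole second after the job is handed in: The green-capped vial lies at rest at the end stop of its lane (centre more than 112 mm from the feeder's middle line, below 40 mm height), both gates are down (within 0.04 rad), the blue-capped vial is within 15 mm and the jar, bottle and cup are within 20 mm of where they began, upright ((y of green_vial in the frame of feeder above 0.112 m or y of green_vial in the frame of feeder below -0.112 m) and x of green_vial in the frame of feeder between 0.085 and 0.115 m and height (world z) of green_vial below 0.04 m and linear speed of green_vial below 0.02 m/s and value of joint each of left_gate, right_gate below 0.04 rad and distance of blue_vial from where it was at the start of the episode below 0.015 m and distance of each of spare_jar, reagent_bottle, sample_cup from where it was at the start of the episode below 0.02 m and angle between each of spare_jar, reagent_bottle, sample_cup's own z axis and vertical below 0.2 rad); the robot touches nothing.
It fails at once if a vial is touched by the robot (contact force between any of the fingers, the arm and green_vial above 0.3 N or contact force between any of the fingers, the arm and blue_vial above 0.3 N).
It fails at once if a vial is lifted (height (world z) of any of green_vial, blue_vial above 0.07 m).
It fails at once if the blue-capped vial's gate is raised (over 0.1 rad) ((y of blue_vial in the frame of feeder above 0 m and value of joint left_gate above 0.1 rad) or (y of blue_vial in the frame of feeder below 0 m and value of joint right_gate above 0.1 rad)).
It fails at once if the blue-capped vial is displaced by over 15 mm (distance of blue_vial from where it was at the start of the episode above 0.015 m).
It fails at once if the jar, bottle or cup is moved by over 20 mm or tipped (distance of any of spare_jar, reagent_bottle, sample_cup from where it was at the start of the episode above 0.02 m or angle between any of spare_jar, reagent_bottle, sample_cup's own z axis and vertical above 0.2 rad).
It also fails if it takes over 35 s, if anything falls off the work surface, if the arm or the gripper's body presses on something with over 40 N, if the wrist force passes 120 N, or if a joint passes its speed limit or range.

## Working session

There is one attempt and no reset: what is moved stays moved. The work goes in short steps, each a Python script; the robot and the scene stay as the last script left them, time stands still between calls to the robot, and variables do not carry over. Pictures are saved under pics/ and viewed, about 8 in all and at most 12, crops included, and the job is handed in when it is done.

```bash
mkdir -p pics
cat > h.py <<'E'
from bench import arm
import numpy as np, cv2
def proj_K(s): return np.array(s["K"]), np.array(s["extrinsics"])
def ray_plane(s, rc, z):
    K,E=proj_K(s); h,w=s["color"].shape[:2]
    u,v=rc[1]*w,rc[0]*h
    d=np.linalg.inv(K)@[u,v,1]; d=np.array([d[0],-d[1],-d[2]])
    R,t=E[:3,:3],E[:3,3]; o=-R.T@t; d=R.T@d
    return o+d*(z-o[2])/d[2]
def project(s,P):
    K,E=proj_K(s); c=E[:3,:3]@np.array(P)+E[:3,3]; p=K@[c[0],-c[1],-c[2]]; return p[:2]/p[2]
E
python3 - <<'E'
from h import *
for n in ("top","scene"):
    s=arm.snapshot(n); cv2.imwrite(f"pics/{n}0.png",s["color"][:,:,::-1])
    print(n,[k for k in s if k!="color"])
    for l,z in (("feeder",0),("left_paddle",.095),("right_paddle",.095),("left_home",.031),("right_home",.031),("green_vial",.048),("blue_vial",.048),("spare_jar",0),("reagent_bottle",0),("sample_cup",0)):
        for d in arm.spot_point(s,l)[:3]:
            print(l,round(d["confidence"],2),np.round(np.array(d["point"])*[480,640]),ray_plane(s,d["point"],z).round(3))
print(arm.get_state())
E
```

```text
top ['K', 'extrinsics', 'shot']
feeder 0.63 [256. 304.] [0.575 0.059 0.   ]
left_paddle 0.83 [318. 286.] [0.47  0.086 0.095]
right_paddle 0.67 [294. 353.] [ 0.504 -0.019  0.095]
left_home 0.77 [223. 213.] [0.632 0.214 0.031]
right_home 0.87 [179. 351.] [ 0.704 -0.028  0.031]
right_home 0.48 [347. 350.] [ 0.417 -0.015  0.031]
green_vial 0.59 [210. 261.] [0.65  0.129 0.048]
green_vial 0.51 [139. 300.] [0.773 0.059 0.048]
blue_vial 0.75 [196. 311.] [0.672 0.042 0.048]
blue_vial 0.72 [181. 354.] [ 0.696 -0.031  0.048]
spare_jar 0.58 [348. 352.] [ 0.412 -0.021  0.   ]
spare_jar 0.25 [182. 352.] [ 0.706 -0.031  0.   ]
reagent_bottle 0.56 [254. 175.] [0.584 0.29  0.   ]
sample_cup 0.78 [240. 442.] [ 0.596 -0.188  0.   ]
scene ['K', 'extrinsics', 'shot']
feeder 0.89 [262. 333.] [0.571 0.064 0.   ]
left_paddle 0.97 [178. 343.] [0.468 0.087 0.095]
right_paddle 0.76 [193. 281.] [ 0.502 -0.018  0.095]
left_home 0.65 [271. 427.] [0.628 0.207 0.031]
right_home 0.86 [316. 274.] [ 0.704 -0.031  0.031]
green_vial 0.94 [372. 348.] [0.814 0.069 0.048]
green_vial 0.82 [278. 379.] [0.652 0.128 0.048]
blue_vial 0.92 [291. 327.] [0.675 0.048 0.048]
reagent_bottle 0.7 [260. 471.] [0.579 0.294 0.   ]
sample_cup 0.93 [280. 177.] [ 0.599 -0.191  0.   ]
{'t': 1.1, 'joint_pos': array([-1.33764018e+00,  2.58585677e-01,  2.15168311e-02,  1.33370155e+00,
        4.85561246e-06,  1.41820276e+00]), 'joint_vel': array([ 1.45716271e-04,  1.34355942e-03,  3.01544501e-04, -1.74130325e-03,
       -7.04480219e-05,  2.83247624e-04]), 'effort': array([ 2.79483516e-03, -5.55402267e+01,  3.44734383e+01,  1.48221658e-03,
       -2.84776524e-05, -2.18975703e-05]), 'tool_pos': array([ 0.2069387 , -0.50958259,  0.40469314]), 'orientation': array([-0.58656428,  0.58657419, -0.3948801 ,  0.3948959 ]), 'wrist_force': array([ 0.04420312,  0.23687801, -0.34164951]), 'moment': array([ 0.04887108, -0.01936982, -0.03421393]), 'gripper_width': 0.08543539464551046}
```

View pics/top0.png

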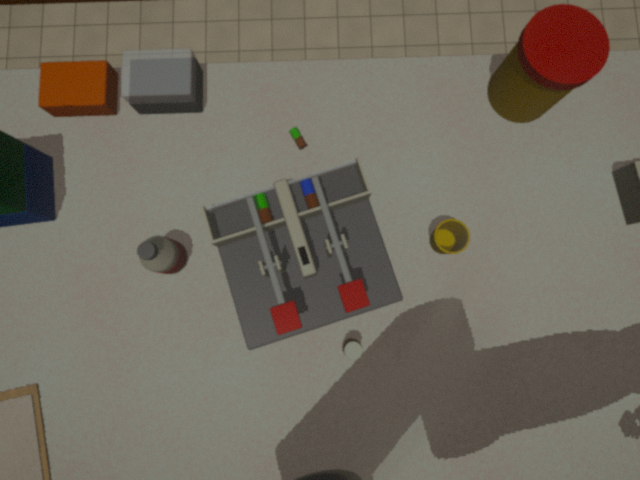

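View pics/scene0.png

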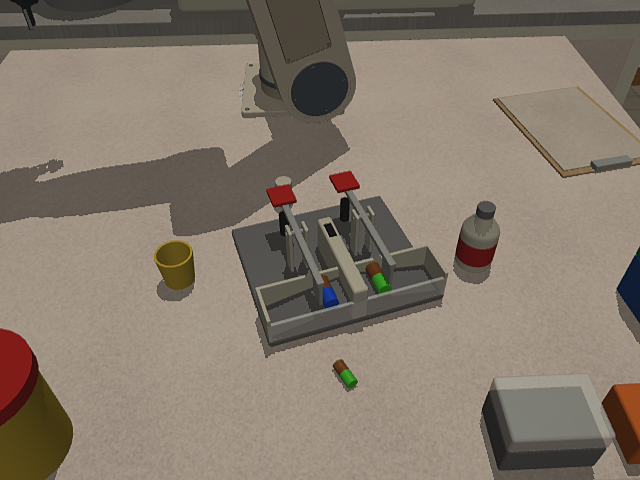

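The green-capped vial that matters is in the left lane, at about (378,278) in the scene view; the smaller look-alike lies outside the feeder. Both cameras put the left paddle at (0.469, 0.0865), so I'll press it there with the fingers closed.

Run:
```python
from h import *
from scipy.spatial.transform import Rotation as Rn
yaw=np.arctan2(.034,.105); P=np.array([.469,.0865]); best=None
for a in (0,np.pi/2,np.pi,-np.pi/2):
    x=np.array([np.cos(yaw+a),np.sin(yaw+a),0]); z=np.array([0,0,-1.])
    q=Rn.from_matrix(np.c_[x,np.cross(z,x),z]).as_quat()[[3,0,1,2]]
    j=arm.ik([*P,.33],q)
    if j is not None and (best is None or abs(j[5])<abs(best[1][5])): best=(q,j)
q,j=best; print(q,j)
arm.close_gripper()
arm.movep([*P,.36],q)
arm.movel([*P,.285],v=.1)
arm.sleep(.3)
f0=arm.get_state()["wrist_force"]; print(arm.get_state()["t"],f0,arm.get_state()["gripper_width"])
zt=.285
while zt>.244:
    zt-=.003; arm.movel([*P,zt],v=.03)
    s=arm.get_state(); f=s["wrist_force"]-f0
    print(round(zt,3),s["tool_pos"].round(4),f.round(2))
    if f[2]>9: break
c=arm.snapshot("scene"); cv2.imwrite("pics/press.png",cv2.resize(c["color"][120:380,200:500,::-1],None,fx=2,fy=2))
for d in arm.spot_point(c,"green_vial"): print(d,ray_plane(c,d["point"],.031).round(3))
print(arm.get_state()["t"])
```

```text
[0.         0.98776678 0.15593838 0.        ] [ 2.61173858e-01  3.15695922e-01 -8.47899467e-01 -1.16359539e+00
 -1.51881541e+00  2.22044605e-15]
5.125 [-0.4717463   0.48440359 -0.65094834] -5.460236304458796e-05
0.282 [0.469  0.0865 0.2818] [ 0.12 -0.65  1.13]
0.279 [0.469  0.0865 0.2787] [0.63 0.01 0.79]
0.276 [0.469  0.0865 0.2758] [ 1.17 -1.01  0.09]
0.273 [0.469  0.0865 0.2728] [0.23 0.22 0.63]
0.27 [0.469  0.0865 0.2698] [ 0.66 -0.13  0.35]
0.267 [0.469  0.0865 0.2668] [ 1.24 -1.22 -0.41]
0.264 [0.469  0.0865 0.2638] [ 0.72 -0.29  0.1 ]
0.261 [0.469  0.0865 0.2608] [ 0.47 -0.82 -0.04]
0.258 [0.469  0.0865 0.2578] [0.37 0.18 1.06]
0.255 [0.469  0.0865 0.2548] [ 1.14 -0.99  0.82]
0.252 [0.469  0.0865 0.2518] [ 0.47 -0.36  1.52]
0.249 [0.469  0.0865 0.2488] [ 1.06 -0.42  0.9 ]
0.246 [0.469  0.0865 0.2458] [ 0.62 -0.24  1.14]
0.243 [0.469  0.0865 0.2428] [-0.02  0.21  1.29]
{'point': [0.579, 0.5978], 'confidence': 0.83} [0.638 0.137 0.031]
{'point': [0.7842, 0.5405], 'confidence': 0.67} [0.81  0.066 0.031]
8.725
```

View pics/press.png

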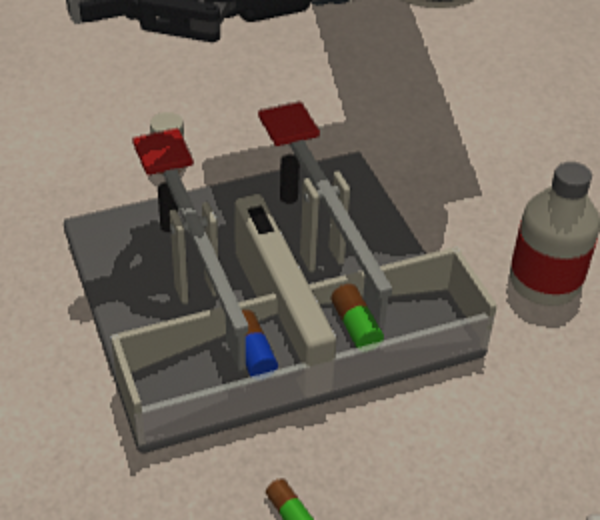

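The tool frame's fingers lie along y, but I had set z down, so the gripper is horizontal above the paddle. Nothing has been touched. I'll lift, reorient with tool y down, then press.

Run:
```python
from h import *
from scipy.spatial.transform import Rotation as Rn
yaw=np.arctan2(.034,.105); P=np.array([.469,.0865]); best=None
arm.movel([*P,.40],v=.2)
for a in (0,np.pi/2,np.pi,-np.pi/2):
    x=np.array([np.cos(yaw+a),np.sin(yaw+a),0]); y=np.array([0,0,-1.])
    q=Rn.from_matrix(np.c_[x,y,np.cross(x,y)]).as_quat()[[3,0,1,2]]
    j=arm.ik([*P,.33],q)
    if j is not None and arm.ik([*P,.24],q) is not None and (best is None or abs(j[5])<abs(best[1][5])): best=(q,j)
q,j=best; print(q,j.round(2))
arm.movep([*P,.40],q)
arm.movel([*P,.285],v=.12)
arm.sleep(.2)
f0=arm.get_state()["wrist_force"]; print(arm.get_state()["t"],f0)
zt=.285
while zt>.2465:
    zt-=.003; arm.movel([*P,zt],v=.03)
    s=arm.get_state(); f=s["wrist_force"]-f0
    print(round(zt,3),s["tool_pos"].round(4),f.round(2))
    if f[2]>9: break
arm.sleep(1)
c=arm.snapshot("scene"); cv2.imwrite("pics/press2.png",cv2.resize(c["color"][120:380,200:500,::-1],None,fx=2,fy=2))
for d in arm.spot_point(c,"green_vial"): print(d,ray_plane(c,d["point"],.031).round(3))
print(arm.get_state()["t"],arm.get_state()["wrist_force"]-f0)
```

```text
[-0.4159142   0.4159142   0.57185258 -0.57185258] [ 0.01  0.17 -0.29  1.11  0.   -0.31]
12.8833 [-0.03290305 -0.76317737 -0.93717451]
0.282 [0.4689 0.0865 0.2819] [0.2  1.63 1.42]
0.279 [0.4689 0.0865 0.2788] [ 0.29  0.83 -0.25]
0.276 [0.4689 0.0865 0.2758] [0.46 1.58 0.47]
0.273 [0.4689 0.0865 0.2728] [0.39 1.44 1.9 ]
0.27 [0.4689 0.0865 0.2698] [0.53 0.74 0.74]
0.267 [0.4691 0.0865 0.2671] [1.01 0.63 4.51]
0.264 [0.469  0.0865 0.264 ] [-0.28  0.17  3.32]
0.261 [0.469  0.0865 0.2609] [0.36 0.07 3.45]
0.258 [0.469  0.0865 0.2579] [ 0.05 -0.68  2.91]
0.255 [0.469  0.0865 0.255 ] [-0.02 -1.18  4.96]
0.252 [0.4691 0.0865 0.2521] [0.5 0.1 5.6]
0.249 [0.4692 0.0865 0.2492] [1.08 0.44 6.28]
0.246 [0.4692 0.0865 0.2463] [1.71 0.24 6.81]
{'point': [0.7765, 0.5447], 'confidence': 0.87} [0.804 0.07  0.031]
{'point': [0.5679, 0.6687], 'confidence': 0.53} [0.631 0.209 0.031]
{'point': [0.6048, 0.5081], 'confidence': 0.3} [0.659 0.046 0.031]
17.2333 [1.80582508 0.88249789 7.27651536]
```

View pics/press2.png

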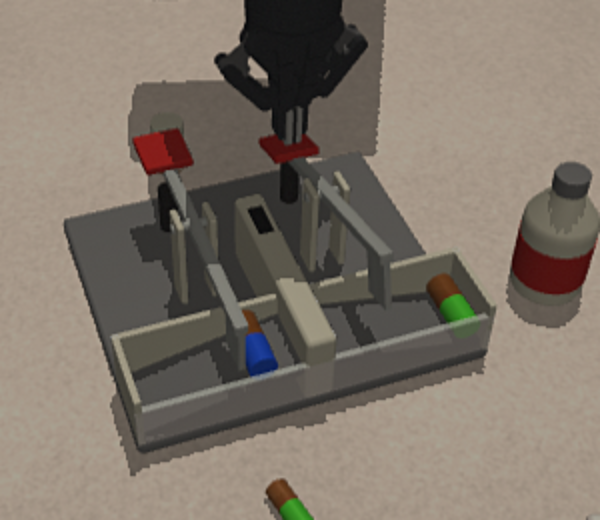

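The vial has rolled to the left end stop (crop around (455,300), world (0.631, 0.209), matching left_home), and the gate is still held up. Next I'll release the paddle.

Run:
```python
from h import *
P=[.469,.0865]
arm.movel([*P,.275],v=.06)
arm.movel([*P,.38],v=.15)
arm.sleep(.5)
c=arm.snapshot("scene"); cv2.imwrite("pics/end.png",cv2.resize(c["color"][120:380,160:500,::-1],None,fx=2,fy=2))
print(arm.get_state()["t"],arm.get_state()["wrist_force"])
```

```text
19.2667 [-0.04479551  0.12539123  0.08377839]
```

View pics/end.png

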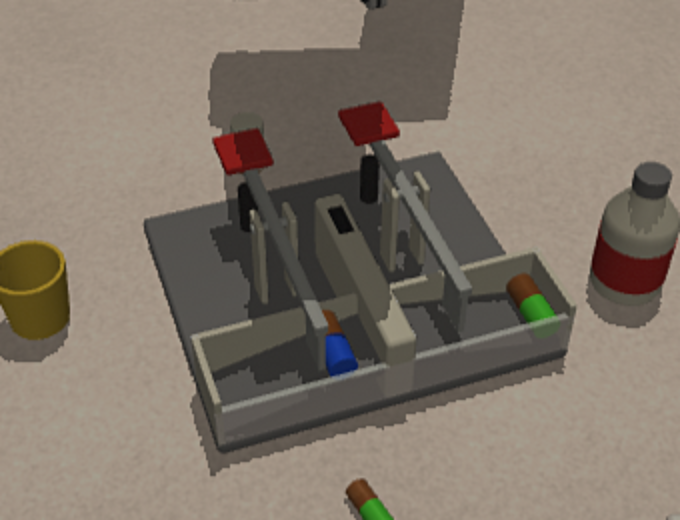

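The gate is down again, the green vial is home, the blue vial and the bystanders have not moved, and the arm is clear.

```bash
python3 -c "
from bench import arm
print(arm.hand_in())"
```

```text
the job is handed in; nothing more can be done
None
```

The job is done and handed in. I pressed the left paddle with closed fingers, and the green-capped vial rolled to the left end stop while the gate was held up. I then let the paddle come back up and backed the arm off.

**While pressed:** the paddle was about 20 mm down with about 7 N on the wrist. The vial was seen at about (0.631, 0.209), against about (0.63, 0.21) for left_home.

**After release:** the last picture shows both gates down, the green vial still at the end stop, and the blue vial, jar, bottle and cup looking unmoved. I judged that by eye rather than measuring it. The wrist force was about 0 N. The clock stood at 19.3 s just before hand-in.

**What went wrong on the way:** on my first descent I took the wrong tool axis, so the gripper was horizontal above the paddle. It touched nothing (no rise in force, and the picture showed everything in place), and I lifted and reoriented before pressing.

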